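# Turn an airbrush compressor just past its compression peak

### The arm

A 6-joint arm with a two-finger parallel gripper is mounted at the origin on the work surface. World frame = base frame: x ahead of the robot, y to its left, z up, the work surface at z = 0. Lengths are in mm, angles in degrees, forces in N, time in s.
With the tool pointing down it reaches from about 350 to 850 mm from the base axis. Payload 8.1 kg.
Tool frame: the origin (TCP) lies at the centre of the arm's flange, where the gripper is bolted on; the fingertips stand 173 mm ahead of it and the grasp point (between the pads) lies 155 mm ahead of it; z points along the fingers, y is the line along which they close (so a half turn about z gives the same grasp; the last joint's range is limited). The gripper opens to 85 mm and grips with 20 to 120 N. Pads are 22 mm wide; open, the fingers measure 114 mm over their backs; the gripper's body (76 mm by 85 mm) begins 54 mm behind the grasp point. The pads swing forward as they close: fully open they stand 13 mm farther back than shut.
Start: joints at [-80.008, 7.471, 85.268, -0, 87.261, -4.893], TCP at [154.153, -579.865, 404.692] pointing down, gripper open.
Joint ranges: [-169.43, 169.43], [-51.17, 129.36], [1.28, 143.12], [-76.62, 256.62], [0, 156.53], [-152.29, 152.29]. Speed limits (degrees/s): [136.94, 136.94, 159.86, 180, 180, 180].

### API

Orientations are given as [roll, pitch, yaw] about the fixed x, y, z axes, in that order (R = Rz(yaw) Ry(pitch) Rx(roll)).
In Python, from bench import * gives the robot as it stands.
- The arm moves only by the shell command python3 -m jog 'ROWS' [FORCE]. ROWS is text: rows parted by semicolons, each of 7 numbers parted by spaces: the shift along the tool's x, y, z scaled (see below), then the turn, a rotation vector about the tool's x, y, z scaled (see below), then the closure, from -1 (fully open) to 1 (shut). In form: tx ty tz wx wy wz hand; .... A call has 1 to 5 rows; each row shifts and turns the commanded pose from where the row before left it, along the tool's axes as they then stand; what a row does not reach is not made up. The controller multiplies each number of a shift by 0.1 m and each number of a turn by 60 degrees. A row lasts 1/8 s, in which the tool goes at most 62.5 mm and 10.7 degrees, less where a joint would pass 70% of its speed; a pose out of reach is approached as far as the arm can. A call with a number of a shift or a turn outside -1 to 1 is refused whole. A call with a gripper value outside its range is refused whole. The fingers move at their own pace and stop on an object; FORCE is the grip in N (left out, the last holds). Time passes only in rows, so rows that do not move let the fingers close. It gives the time, the measured TCP pose, the force, the opening and the grip force at its end, in the units of the state.
- sense(): the state, without advancing time (a new reading comes with each control period).
- snapshot(name): name is "scene" or "side" or "wrist"; returns a dict with "img" (480x640x3 uint8, red, green, blue), "fx", "fy", "cx", "cy" (pixels), "extrinsics" (4x4, takes a point from camera to world coordinates). Camera axes: x right, y down, z forward; pixel columns grow to the right and rows downward; lengths in mm; the calibration is good to about 2 mm. A picture is of the moment at which its call begins. There is no depth.
- hand_in(): hands the job in; it is judged then, once.
The state is a dict: "time": time; "joint_pos": joint angles; "qd": joint speeds; "joint_efforts": joint torques, N m; "tool_pos": TCP position; "tcp_rot": TCP orientation; "ft_force": force on the tool from outside, world axes, zero at the start; "wrist_torque": the same for the moment, N m; "finger_gap": finger opening in mm; "grip_force": force on a finger pad.
Only numpy, scipy, OpenCV 4.12 (cv2) and the standard library are available. Lean on these libraries where they do the work, as an engineer would, in place of code of your own. Each camera call takes 0.05 s, during which the arm holds its last target. There are 200 camera calls.

### The job

The airbrush compressor's motor will not start against a compressed cylinder. Take the flywheel by its crank handle and turn it slowly forwards (the top of the wheel moving away from the robot) until you feel the resistance climb to a peak and give way; stop there, just past the peak, without running on over the stroke. Let go and leave the wheel at rest there, with the bottles and the tub standing where they are.

Things in the scene. Friction and masses are not known exactly. Their poses are not given: they have to be found in the camera images.
- pump: Airbrush compressor fixed to the bench: base plate 240 x 300 mm, pump head with finned cylinder (300 mm high with its gauge), grey motor, open flywheel. Origin at bench height under the pump head's centre. y axis: along the level shaft; flywheel on the -y side, motor on the +y side. x axis: level, across the shaft, away from the robot, the way the wheel's top moves when turned forwards. z up.
- hub (a point): Point on the shaft axis, 150 mm above the bench and 140 mm from the pump's origin along pump -y: the centre of the circle on which point handle travels. It lies in the air, 56 mm outside the flywheel's outer face. The flywheel is a dark steel disc, 180 mm across, 26 mm thick.
- handle (a point): Middle of the flywheel's crank handle: a black round sleeve, 26 mm diameter, 92 mm long, level, parallel to the shaft, turning freely on its spindle, 68 mm from the shaft axis. The point is 50 mm from the sleeve's end at the wheel, 42 mm from its free end. Can be gripped from above, fingers closing along pump x, and followed round with the gripper kept pointing down.
- wheel (a joint): Flywheel angle (rad): 0 with the handle straight above the shaft, growing forwards; handle at 68 sin (pump x), 68 cos (z) mm from the hub. Starts at -1.6 to -1.2, has no end stops, stays where it is left. Free running takes a push of about 8 N along the handle's circle. The compression lies at a hidden angle, new each time, found only by feel: it starts between -1.05 and 0.3.
- wheel_face (a point): Centre of the flywheel's outer face. The compression's feel, as push along the handle's circle: from 8 N it climbs within about 0.35 rad to a peak of about 15 N, falls to 8 N again about 0.4 rad after the peak, then on to about 2 N, and back at 8 N 1.1 rad after the peak (all 1 to 2 N less when held still). Just past the peak means 0.1 to 0.55 rad after it: clearly falling, to free-running push.
- bottle_a (a point): Bystander: blue squeeze bottle, 52 mm diameter, 170 mm high, standing. The point is at its axis, 60 mm above its foot.
- bottle_b (a point): Bystander: white squeeze bottle with a red nozzle, 52 mm diameter, 170 mm high, standing. The point is at its axis, 60 mm above its foot.
- tub (a point): Bystander: clear plastic tub, 110 mm across, 70 mm high. The point is at its axis, 35 mm above its foot.

How it is judged (in metres and radians):
On the way:
1. the wheel has been turned forwards into the compression, up to near its peak (x of crank in the frame of pump between -0.01976 and 0.01363 m and z of crank in the frame of pump above 0.15 m), for 0.1 s.
At the end, for the whole second after the job is handed in: (crank: the hidden crank pin inside the pump, 35 mm from the shaft axis, top dead centre straight above it, 0.38 rad after the peak of resistance.) The flywheel rests, released, with the compression just past its peak: 0.1 to 0.55 rad beyond the angle of greatest resistance (x of crank in the frame of pump between -0.00984 and 0.00627 m and z of crank in the frame of pump above 0.15 m and velocity of joint wheel between -0.05 and 0.05 rad/s); the robot touches nothing.
It fails at once if the wheel ran on over the stroke (more than about 0.8 rad beyond the peak) (x of crank in the frame of pump above 0.01427 m and z of crank in the frame of pump above 0.15 m).
It fails at once if the wheel was spun faster than 2.5 rad/s (velocity of joint wheel above 2.5 rad/s or velocity of joint wheel below -2.5 rad/s).
It fails at once if a bottle or the tub was moved by more than 30 mm (distance of any of bottle_a, bottle_b, tub from where it was at the start of the episode above 0.03 m).
It also fails if it takes over 58 s, if anything falls off the work surface, if the arm or the gripper's body presses on something with over 40 N, if the wrist force passes 120 N, or if a joint passes its speed limit or range.

## Working session

There is one attempt and no reset: what is moved stays moved. The work goes in short steps, Python scripts to look and compute and a shell command to move; the robot and the scene stay as the last step left them, time stands still between calls to the robot, and variables do not carry over. Pictures are saved under pics/ and viewed, at most 10 in all, crops included, and the job is handed in when it is done.

```bash
mkdir -p pics
cat > h.py <<'E'
from bench import *
import numpy as np, cv2
def save(n,f):
    s=snapshot(n); cv2.imwrite(f,cv2.cvtColor(s["img"],cv2.COLOR_RGB2BGR)); np.savez(f[:-4],**{k:np.array(v) for k,v in s.items()}); return s
def ray(s,u,v):
    E=np.array(s["extrinsics"]); d=np.array([(u-s["cx"])/s["fx"],(v-s["cy"])/s["fy"],1]); return E[:3,3],E[:3,:3]@d
def plane(s,u,v,z):
    o,d=ray(s,u,v); return o+d*(z-o[2])/d[2]
def tri(a,p,b,q):
    o1,d1=ray(a,*p);o2,d2=ray(b,*q)
    t=np.linalg.lstsq(np.c_[d1,-d2],o2-o1,rcond=None)[0]
    A=o1+d1*t[0];B=o2+d2*t[1]; return (A+B)/2,np.linalg.norm(A-B)
def proj(s,P):
    E=np.linalg.inv(np.array(s["extrinsics"])); c=E[:3,:3]@np.array(P)+E[:3,3]; return c[0]/c[2]*s["fx"]+s["cx"],c[1]/c[2]*s["fy"]+s["cy"]
E
python3 - <<'E'
from h import *
for n in("scene","side"):
    s=save(n,f"pics/{n}0.png"); print(n,np.round(s["extrinsics"],3).tolist(),s["fx"],s["cx"],s["cy"])
print(sense())
E
```

```text
scene [[0.481, 0.728, -0.488, 1134.796], [0.876, -0.389, 0.283, -285.996], [0.016, -0.564, -0.826, 1120.791], [0.0, 0.0, 0.0, 1.0]] 445.06210116852895 322.1437618761827 240.3614174737371
side [[-0.549, -0.751, 0.366, 17.629], [-0.836, 0.489, -0.249, 426.167], [0.008, -0.442, -0.897, 1396.376], [0.0, 0.0, 0.0, 1.0]] 499.3155660156745 308.8566202250498 241.31858532046755
{'time': 0.1, 'joint_pos': array([-8.00077424e+01,  7.51195949e+00,  8.53236194e+01,  1.47994414e-03,
        8.72625655e+01, -4.89235673e+00]), 'qd': array([-0.09509769, -0.15372845, -0.16858908, -0.11491531,  0.03714077,
        0.03555041]), 'joint_efforts': array([ 9.12508276e-04, -5.70954037e+01, -5.01940084e+01, -3.18981865e-04,
        8.07389966e-03,  1.15159816e-05]), 'tool_pos': array([ 154.12098592, -579.65110312,  403.7312458 ]), 'tcp_rot': array([-1.79902339e+02, -9.84289342e-03,  1.48845340e+01]), 'ft_force': array([-0.21798088,  0.27249887, -0.15767118]), 'wrist_torque': array([-0.04660816, -0.03320459, -0.03875868]), 'grip_force': 0.0, 'finger_gap': 84.95383818293249}
```

View pics/scene0.png

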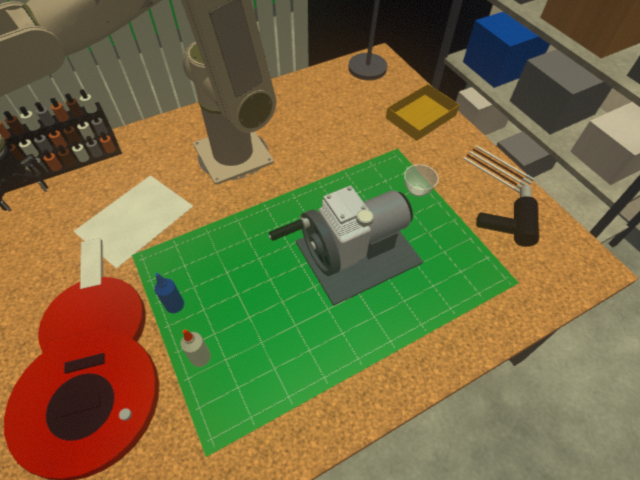

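View pics/side0.png

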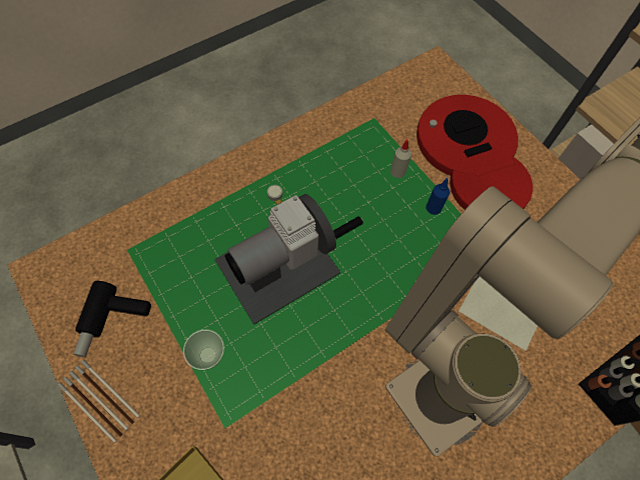

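The scene view shows the pump at about (350,240), the handle from (271,236) at its free end to (307,224), the bottles at (170,295) and (195,350), and the tub at (420,180). In the side view the handle's free end is at (360,221). I'll zoom in on both.

```bash
python3 - <<'E'
import cv2,numpy as np
a=cv2.imread("pics/scene0.png")[175:310,255:430];b=cv2.imread("pics/side0.png")[175:330,210:375]
A=cv2.resize(a[:, :130],None,fx=3,fy=3,interpolation=3);B=cv2.resize(b,None,fx=2.4,fy=2.4,interpolation=3)
c=np.zeros((410,800,3),np.uint8);c[:405,:390]=A;c[:372,400:796]=B;cv2.imwrite("pics/crop1.png",c)
E
python3 - <<'E'
from h import *
class L(dict):pass
S={n:{k:v for k,v in np.load(f"pics/{n}0.npz").items()} for n in("scene","side")}
a,b=S["scene"],S["side"]
print("free",tri(a,(271,236),b,(360,221)))
for p in((335,303),(422,262),(297,247)):print("sc",plane(a,*p,8))
for p in((217,262),(254,323),(340,272)):print("si",plane(b,*p,8))
for n,p in(("blue",(176,311)),("white",(200,364)),("tub",(421,192))):print(n,plane(a,*p,0))
E
```

```text
free (array([494.93523038, -69.83014474, 165.97497324]), np.float64(0.4141578476564588))
sc [677.30994881  26.03962344   8.        ]
sc [682.99357403 317.74966413   8.        ]
sc [462.2878988   17.62299863   8.        ]
si [678.11222607 313.34002134   8.        ]
si [452.06686985 316.47312945   8.        ]
si [447.23195674  19.34553564   8.        ]
blue [ 488.54651797 -366.98485327    0.        ]
white [ 659.95258295 -360.530759      0.        ]
tub [456.36855853 480.33380243   0.        ]
```

View pics/crop1.png

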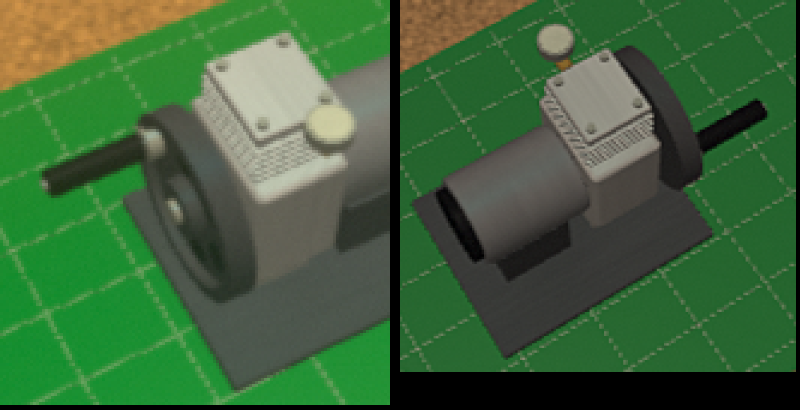

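The crop shows the handle's free end cap, the wheel and the head's top plate corners clearly. I'll triangulate these for the axis, the yaw and the hub.

Run:
```python
from h import *
S={n:{k:v for k,v in np.load(f"pics/{n}0.npz").items()} for n in("scene","side")}
a,b=S["scene"],S["side"]
A=lambda u,v:(255+u/3,175+v/3)
B=lambda u,v:(210+(u-400)/2.4,175+v/2.4)
for n,p,q in(("--",(205,70),(652,95)),("-+",(285,35),(588,143)),("+-",(258,140),(607,52)),("free",(50,183),(763,110)),("near",(143,148),(700,144)),):
    print(n,tri(a,A(*p),b,B(*q)))
# plate corners z=12 and hsv
for z in(6,12):print(plane(a,*A(236,388),z),plane(b,*B(506,355),z),plane(b,*B(712,234),z))
```

```text
-- (array([529.27984256,  63.25709798, 280.5721275 ]), np.float64(3.2423681921503382))
-+ (array([521.35668467, 146.9631695 , 270.54290954]), np.float64(0.6719270365118231))
+- (array([605.35990144,  70.65421839, 270.39932504]), np.float64(1.5020963791054485))
free (array([494.46258144, -70.53046182, 166.4224749 ]), np.float64(5.646482952206535))
near (array([498.51920565,  17.33089375, 166.48041913]), np.float64(7.548628883411667))
[678.2766086   21.33557119   6.        ] [452.64414435 315.78939329   6.        ] [446.51203497  19.69231875   6.        ]
[680.73367745  19.68146206  12.        ] [450.76688797 316.26571575  12.        ] [444.66124097  21.44641279  12.        ]
```

```bash
python3 -m jog '0 0 0 0 0 -0.175 -1;0 0 0 0 0 -0.175 -1;0 0 0 0 0 -0.175 -1;0 0 0 0 0 -0.175 -1'
python3 -m jog '0 0 0 0 0 -0.175 -1;0 0 0 0 0 -0.175 -1;0 0 0 0 0 -0.175 -1;0 0 0 0 0 0 -1'
python3 -m jog '0.4 0.234 0 0 0 0 -1;0.4 0.234 0 0 0 0 -1;0.4 0.234 0 0 0 0 -1;0.4 0.234 0 0 0 0 -1;0.4 0.234 0 0 0 0 -1'
python3 -m jog '0.4 0.234 0 0 0 0 -1;0.4 0.234 0 0 0 0 -1;0.4 0.234 0 0 0 0 -1;0.4 0.234 0 0 0 0 -1;0.4 0.234 0 0 0 0 -1'
```

```text
time: 0.6
tool_pos: [154.1, -579.7, 404.0]
tcp_rot: [-180.0, -0.1, 57.2]
ft_force: [0.4, -0.8, 0.4]
finger_gap: 85.2
grip_force: 0.0
time: 1.1
tool_pos: [154.2, -579.7, 404.2]
tcp_rot: [-180.0, -0.1, 88.3]
ft_force: [0.4, -0.6, 0.5]
finger_gap: 85.7
grip_force: 0.0
time: 1.72
tool_pos: [277.3, -381.9, 404.6]
tcp_rot: [180.0, -0.0, 88.1]
ft_force: [0.7, 0.2, -0.4]
finger_gap: 85.5
grip_force: 0.0
time: 2.35
tool_pos: [399.8, -185.2, 404.7]
tcp_rot: [180.0, 0.0, 88.1]
ft_force: [0.9, -0.3, -0.6]
finger_gap: 85.4
grip_force: 0.0
```

```bash
python3 -m jog '0.38 0.23 0 0 0 0 -1;0.38 0.23 0 0 0 0 -1;0.38 0.23 0 0 0 0 -1;0.38 0.23 0 0 0 0 -1;0 0 0 0 0 0 -1'
python3 - <<'E'
from h import *
s=save("wrist","pics/w1.png"); print(np.round(s["extrinsics"],3).tolist(),s["fx"],s["cx"],s["cy"],sense()["tool_pos"])
print(proj(s,(495.5,-29,166)))
E
```

```text
time: 2.98
tool_pos: [496.4, -35.0, 404.3]
tcp_rot: [-180.0, -0.0, 88.3]
ft_force: [0.6, -0.6, 0.5]
finger_gap: 85.3
grip_force: 0.0
[[1.0, -0.028, -0.009, 499.173], [-0.029, -0.964, -0.263, 31.065], [-0.001, 0.263, -0.965, 373.316], [0.0, 0.0, 0.0, 1.0]] 359.61342457861537 322.02548314521727 237.60614616634615 [495.8407643  -36.17710033 404.29769237]
(np.float64(319.31436951681906), np.float64(243.3228433390584))
```

View pics/w1.png

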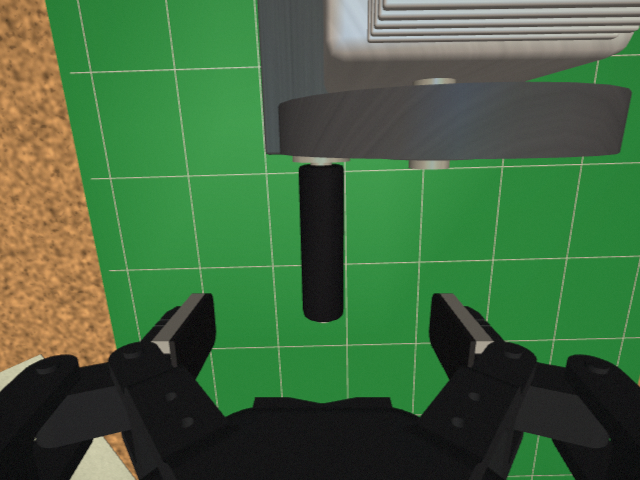

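The wrist view shows the handle from (320,163) to (323,320), centred between the open fingers. Its estimated position is x≈496.5, hub x≈562. I'll descend and close.

```bash
python3 -m jog '0.03 0 0.4 0 0 0 -1;0 0 0.42 0 0 0 -1;0 0 0 0 0 0 -1' 
python3 -m jog '0 0 0 0 0 0 1;0 0 0 0 0 0 1;0 0 0 0 0 0 1;0 0 0 0 0 0 1;0 0 0 0 0 0 1' 60
python3 -m jog '0 0 0 0 0 0 1;0 0 0 0 0 0 1;0 0 0 0 0 0 1'
python3 - <<'E'
from h import *
s=save("side","pics/s1.png")
c=cv2.resize(cv2.imread("pics/s1.png")[160:320,250:420],None,fx=3,fy=3);cv2.imwrite("pics/s1c.png",c)
E
```

```text
time: 3.4
tool_pos: [493.6, -34.9, 319.1]
tcp_rot: [-179.6, -0.0, 88.2]
ft_force: [-0.4, 0.2, -0.2]
finger_gap: 85.5
grip_force: 0.0
time: 4.03
tool_pos: [496.1, -34.4, 324.1]
tcp_rot: [179.9, 0.0, 88.4]
ft_force: [-0.9, -1.0, 5.7]
finger_gap: 24.1
grip_force: 58.5
time: 4.4
tool_pos: [496.1, -34.4, 324.1]
tcp_rot: [179.9, 0.0, 88.4]
ft_force: [-1.2, 0.9, 6.1]
finger_gap: 24.1
grip_force: 58.5
```

View pics/s1c.png

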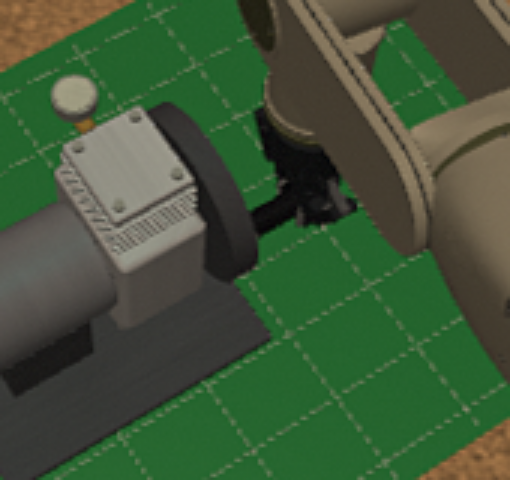

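The gripper holds the handle at about 24 mm gap and 58 N. Next I'll turn along the arc in small steps, with a helper to report the angle and the tangential push.

```bash
cat > st.py <<'E'
from h import *
import json
s=sense();p=s["tool_pos"];f=s["ft_force"];y=np.radians(-1.6)
hub=(562,-30,150+155.5)
ex=np.array([np.cos(y),np.sin(y),0]); d=p-np.array(hub); X=d@ex;Z=d[2];t=np.arctan2(X,Z);F=f@ex
print("  th %.3f r %.1f  push %.1f rad %.1f fy %.1f v %.2f"%(t,np.hypot(X,Z),-(F*np.cos(t)-f[2]*np.sin(t)),F*np.sin(t)+f[2]*np.cos(t),f[1],np.abs(s["qd"]).max()))
open("log.txt","a").write(json.dumps([s["time"],*map(float,p),*map(float,f)])+"\n")
E
python3 st.py
python3 -m jog '0 0.011 -0.032 0 0 0 1;0 0.011 -0.032 0 0 0 1' |tail -2; python3 st.py
python3 -m jog '0 0.014 -0.031 0 0 0 1;0 0.014 -0.031 0 0 0 1' |tail -2; python3 st.py
tail -3 log.txt
```

```text
th -1.296 r 68.4  push -6.4 rad 3.1 fy -1.1 v 0.07
finger_gap: 23.8
grip_force: 59.3
  th -1.233 r 68.1  push 8.3 rad -5.9 fy -2.6 v 3.06
finger_gap: 24.1
grip_force: 59.4
  th -1.126 r 68.1  push 9.1 rad -3.7 fy -3.1 v 3.34
[4.45, 496.0620693930098, -34.37952882693092, 324.0764082289256, -1.279567671040147, -1.0985443439185025, 7.039826265731242]
[4.7, 497.56723032543925, -34.437951628953826, 328.0481718996241, 2.781370520034409, -2.556622129284867, -9.7453244086171]
[4.95, 500.3878050304653, -34.503801958083365, 334.82218819713216, -0.6545190327410242, -3.114805568763094, -9.829779704530013]
```

```bash
python3 -m jog '0 0.017 -0.03 0 0 0 1;0 0.017 -0.03 0 0 0 1' >/dev/null; python3 st.py
python3 -m jog '0 0.020 -0.028 0 0 0 1;0 0.020 -0.028 0 0 0 1' >/dev/null; python3 st.py
python3 -m jog '0 0.023 -0.026 0 0 0 1;0 0.023 -0.026 0 0 0 1' |tail -2; python3 st.py
```

```text
th -1.018 r 68.1  push 8.6 rad -2.2 fy -2.9 v 3.64
  th -0.916 r 68.1  push 8.5 rad -0.8 fy -3.0 v 3.93
finger_gap: 24.3
grip_force: 59.7
  th -0.815 r 68.1  push 8.1 rad -0.0 fy -3.0 v 4.18
```

```bash
python3 -m jog '0 0.025 -0.023 0 0 0 1;0 0.025 -0.023 0 0 0 1' >/dev/null; python3 st.py
python3 -m jog '0 0.027 -0.020 0 0 0 1;0 0.027 -0.020 0 0 0 1' >/dev/null; python3 st.py
python3 -m jog '0 0.029 -0.018 0 0 0 1;0 0.029 -0.018 0 0 0 1' |tail -2; python3 st.py
```

```text
th -0.722 r 67.9  push 10.7 rad 0.4 fy -3.0 v 3.95
  th -0.631 r 67.7  push 13.4 rad 3.1 fy -2.5 v 4.17
finger_gap: 24.4
grip_force: 60.3
  th -0.533 r 67.6  push 14.2 rad 5.3 fy -3.0 v 4.49
```

```bash
python3 -m jog '0 0.03 -0.015 0 0 0 1' >/dev/null; python3 st.py
python3 -m jog '0 0.03 -0.015 0 0 0 1' >/dev/null; python3 st.py
python3 -m jog '0 0.03 -0.012 0 0 0 1' >/dev/null; python3 st.py
python3 -m jog '0 0.03 -0.012 0 0 0 1' >/dev/null; python3 st.py
```

```text
th -0.483 r 67.6  push 14.5 rad 7.5 fy -2.1 v 4.53
  th -0.432 r 67.7  push 14.7 rad 5.0 fy -1.1 v 4.57
  th -0.382 r 67.8  push 14.1 rad 5.1 fy -1.3 v 4.50
  th -0.333 r 67.9  push 13.3 rad 4.0 fy -1.1 v 4.46
```

```bash
python3 -m jog '0 0.03 -0.010 0 0 0 1' >/dev/null; python3 st.py
python3 -m jog '0 0.03 -0.009 0 0 0 1' >/dev/null; python3 st.py
python3 -m jog '0 0.03 -0.006 0 0 0 1' >/dev/null; python3 st.py
```

```text
th -0.284 r 67.9  push 12.4 rad 2.3 fy -0.6 v 4.42
  th -0.236 r 68.1  push 13.4 rad 0.9 fy -0.9 v 4.25
  th -0.188 r 68.2  push 12.4 rad 0.1 fy -0.2 v 4.21
```

```bash
python3 -m jog '0 0.03 -0.005 0 0 0 1' >/dev/null; python3 st.py
python3 -m jog '0 0.015 -0.001 0 0 0 1' >/dev/null; python3 st.py
python3 -m jog '0 0 0 0 0 0 1;0 0 0 0 0 0 1;0 0 0 0 0 0 1' ; python3 st.py
```

```text
th -0.142 r 68.2  push 9.7 rad -0.9 fy -0.3 v 4.17
  th -0.117 r 68.3  push 9.5 rad 0.4 fy -0.2 v 1.88
time: 7.95
tool_pos: [554.0, -35.5, 373.3]
tcp_rot: [-179.9, -0.0, 88.4]
ft_force: [-7.7, -0.9, -1.9]
finger_gap: 24.0
grip_force: 60.3
  th -0.115 r 68.3  push 7.9 rad -1.0 fy -0.9 v 0.09
```

```bash
python3 -m jog '0 -0.02 0 0 0 0 1;0 0 0 0 0 0 1' >/dev/null; python3 st.py
python3 -m jog '0 0 0 0 0 0 -1;0 0 0 0 0 0 -1;0 0 0 0 0 0 -1;0 0 0 0 0 0 -1;0 0 0 0 0 0 -1'; python3 st.py
python3 -c "
from h import *
s=save('wrist','pics/w2.png')"
```

```text
th -0.131 r 68.6  push -3.5 rad -7.5 fy 1.0 v 0.19
time: 8.82
tool_pos: [552.4, -35.9, 372.9]
tcp_rot: [180.0, -0.0, 88.4]
ft_force: [0.3, 0.6, 0.2]
finger_gap: 85.0
grip_force: 0.0
  th -0.140 r 68.1  push -0.3 rad 0.1 fy 0.6 v 0.07
```

View pics/w2.png

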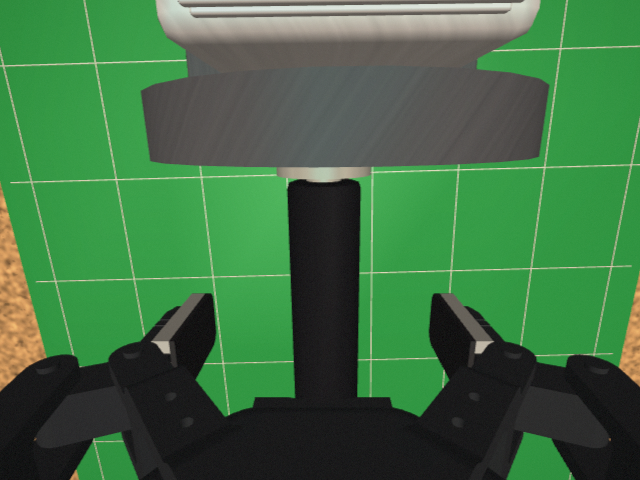

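The fingers are open and the handle is still centred between them at column ~323, so it stayed at about -0.13 rad. I'll lift clear and check that it's at rest.

```bash
python3 -m jog '0 0 -0.3 0 0 0 -1;0 0 -0.4 0 0 0 -1;0 0 -0.3 0 0 0 -1;0 0 0 0 0 0 -1;0 0 0 0 0 0 -1'
cat > m.py <<'E'
from h import *
s=save("wrist","pics/w3.png"); g=s["img"].max(2)
for v in(225,255):
    r=np.where(g[v]<60)[0]; r=r[(r>220)&(r<420)]; u=r.mean() if len(r) else np.nan; 
    for z in(217.4,):print(v,len(r),u,plane(s,u,v,z))
E
python3 m.py; python3 -m jog '0 0 0 0 0 0 -1;0 0 0 0 0 0 -1;0 0 0 0 0 0 -1;0 0 0 0 0 0 -1' |head -1; python3 m.py
```

```text
time: 9.5
tool_pos: [552.2, -35.9, 471.9]
tcp_rot: [-179.9, -0.0, 88.4]
ft_force: [0.1, 0.2, -0.7]
finger_gap: 85.6
grip_force: 0.0
225 39 324.0 [554.28352047 -22.65360824 217.4       ]
255 38 324.5 [554.07098805 -42.76643703 217.4       ]
time: 10.05
225 40 323.5 [554.27227059 -22.87497752 217.4       ]
255 39 324.0 [554.0518544  -43.06019104 217.4       ]
```

```bash
python3 -c "
from bench import *
print(hand_in())"
```

```text
the job is handed in; nothing more can be done
None
```

The job is handed in: I turned the flywheel over the peak of resistance (about -0.45 rad, 14.7 N) and left it released and at rest at about -0.12 rad, roughly 0.33 rad past the peak; the arm stayed clear of the bottles and tub throughout, though I took no final picture of them, and no verdict was returned.

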